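# Set the scraper gap of a strip thicknesser to a gauge blade

### The job

Set the strip thicknesser to the 4 mm gauge: slide the gauge blade right through under the scraper, flat on the feed table, and let go, then turn the knob until the gauge just drags, so that a light pull of a few newtons still slides it. Never screw the scraper down hard; leave the gauge there for me to check, and leave the other things on the bench alone.

Things in the scene. Friction and masses are not known exactly. Their poses are not given: they have to be found in the camera images.
- thicknesser: Strip thicknesser bolted to the bench: grey cast base, steel feed table, two columns 72 mm apart (49 mm free between the moving bosses), grey cross beam (top 76 mm above the bench), knurled knob on top (104 mm). Origin on the bench under the knob's axis; x is the feed direction, from the table's free front end to the scraper; y left, z up. The feet reach y = +-63 mm.
- table_mark (a point): Point on top of the feed table under the knob's axis, 24 mm above the bench. The flat table is 60 mm wide and runs from x = -152 to +58 mm in the thicknesser's frame. The scraper, an upright steel plate 3 mm thick and 46 mm wide across the table, has its edge at x = -11 mm; its clamp and screw heads reach to x = -22 mm, 38 mm and more above the bench at the start.
- head: Aluminium bar sliding on the columns; it carries the scraper in a spring clamp. Origin on the knob's axis, at the bar's underside, 40 mm above the bench at knob = 0. How far the scraper sticks out below it differs each time by up to 2.4 mm and is not measured: at knob = 0 its edge stands 6.2 to 8.6 mm above the feed table. It presses on the gauge with about 12 N per mm past first touch.
- knob_grip (a point): Grip point on the axis of the knurled knob, 100 mm above the bench. The knob is dark steel, round, 36 mm across and 20 mm high (84 to 104 mm above the bench), over the thicknesser's origin. The beam and its nuts below reach up to 80 mm: keep the fingertips above that.
- knob (a joint): Knob angle, growing clockwise seen from above, which lowers the scraper 8 mm a turn (about 15 N more on the gauge per radian once they touch). Starts at 0 to 0.6 rad, stops at 6 rad; turns with about 0.04 N m, stays where it is left, does not rise or sink. Too stiff to feel the pressing force through it: feel it by moving the gauge.
- gauge: Steel blade 130 x 24 x 4 mm with a dark walnut grip standing on its rear half, 0.12 kg. Origin on the underside, 30 mm behind the tip; x to the tip, z up. Grip: 14 mm wide, x = -100 to -40 mm, 4 to 26 mm above the underside. Pressed by the scraper, it slides under a pull of about 1.2 times the pressing force (friction near 0.6, 0.5 to 0.7, on both faces); a pull of 2 to 7 N is right.
- gauge_tip (a point): Middle of the tip of the gauge's blade, at its underside.
- gauge_grip (a point): Middle of the gauge's walnut grip: 100 mm behind the tip, 15 mm above the underside; fingers close across the gauge's y.
- strip_a: Beech strip, 16 x 115 x 10 mm, beside the machine. Not needed: leave it where it lies.
- strip_b: Another beech strip, 16 x 115 x 10 mm, behind the machine. Leave it.
- calliper: Steel calliper, 45 x 190 x 8 mm, lying flat. Leave it.
- smooth_file: File with a pale wooden handle, 26 x 233 x 30 mm, lying flat. Leave it.
- screwdriver: Screwdriver with a brown wooden handle, 25 x 178 x 26 mm, lying flat. Leave it.
- oil_can: Oil can with a long spout, 56 mm across, 150 mm tall, standing. Leave it.
- try_square: Try square with a brown wooden stock and a steel blade, 86 x 134 x 18 mm, lying flat. Leave it.
Not all that is in view belongs to the job. Of the things that look like the gauge, the larger one is meant.

How it is judged:
On the way, in this order (a step that is already met when the one before it is completed fails the run):
1. the gauge lies flat on the feed table, let go, with its tip at least 11 mm past the scraper, and the scraper does not bear on it yet (x of gauge_tip in the frame of thicknesser between 0 and 0.045 m and y of gauge_tip in the frame of thicknesser between -0.014 and 0.014 m and z of gauge_tip in the frame of thicknesser between 0.021 and 0.027 m and angle between the x axis of gauge and the x axis of thicknesser, either way round below 0.2 rad and contact force between gauge and head below 0.5 N and contact force between the fingers and gauge below 0.1 N), for 0.2 s.
2. the scraper has been screwed down until it bears on the gauge (x of gauge_tip in the frame of thicknesser between 0 and 0.045 m and y of gauge_tip in the frame of thicknesser between -0.014 and 0.014 m and z of gauge_tip in the frame of thicknesser between 0.021 and 0.027 m and angle between the x axis of gauge and the x axis of thicknesser, either way round below 0.2 rad and contact force between gauge and head above 1.2 N), for 0.2 s.
At the end, for the whole second after the job is handed in: The gauge lies flat on the feed table with its tip 11 to 56 mm past the scraper, within 14 mm of the middle and 11 degrees of the feed direction, and just drags: the scraper presses on it with 1.2 to 8 N (a pull of 2 to 7 N slides it); gauge and knob are at rest (all of step 2 and contact force between gauge and head below 8 N and linear speed of gauge below 0.01 m/s and velocity of joint knob between -0.05 and 0.05 rad/s); the robot touches nothing.
It fails at once if the scraper is screwed down hard: it presses on the gauge with more than 25 N (contact force between gauge and head above 25 N).
It fails at once if another thing on the bench is shifted by more than 30 mm (distance of any of strip_a, strip_b, calliper, smooth_file, screwdriver, oil_can, try_square from where it was at the start of the episode above 0.03 m).
It also fails if it takes over 72 s, if anything falls off the work surface, if the arm or the gripper's body presses on something with over 40 N, if the wrist force passes 120 N, or if a joint passes its speed limit or range.

### The arm

A 6-joint arm with a two-finger parallel gripper is mounted at the origin on a cart in front of the work surface, level with it; the furniture and walls round the work are solid. World frame = base frame: x ahead of the robot, y to its left, z up, the work surface at z = 0. Lengths are in m, angles in rad, forces in N, time in s.
With the tool pointing down it reaches from about 0.35 to 0.975 m from the base axis. Payload 7.1 kg.
Tool frame: the origin (TCP) lies midway between the tips of the shut fingers; the grasp point (between the pads) lies 19 mm behind it; z points along the fingers, y is the line along which they close (so a half turn about z gives the same grasp; the last joint's range is limited). The gripper opens to 88 mm and grips with 3 to 60 N. Pads are 20 mm wide; open, the fingers measure 115 mm over their backs; the gripper's body (75 mm by 178 mm) begins 61 mm behind the grasp point.
Start: joints at [1.174, 0.423, 1.63, -0, 1.089, -0.019], TCP at [0.231, 0.581, 0.223] pointing down, gripper open.
Joint ranges: [-3, 3], [-0.9, 2.11], [0.09, 2.58], [-1.31, 4.45], [0.11, 2.69], [-2.54, 2.54]. Speed limits (rad/s): [2.39, 2.39, 3.01, 3.14, 3.14, 3.14].

### API

Orientations are given as a unit quaternion [x, y, z, w].
In Python, from station import readout, eyes, job_done gives the robot as it stands.
- The arm moves only by the tool step_arm, never from a script. Its argument "rows" is a list of rows, each an object with "travel": the shift along the world's x, y, z in mm, a list of three; "angular": the turn, a rotation vector about the world's x, y, z in degrees, a list of three; "gripper": the gripper command: -1 is fully open, 1 is shut, values between are in proportion. In form: [{"travel": [x, y, z], "angular": [wx, wy, wz], "gripper": gripper}, ...]. A call has 1 to 20 rows; each row shifts and turns the commanded pose from where the row before left it; what a row does not reach is not made up. A row lasts 1/10 s, in which the tool goes at most 50 mm and 8.59 degrees, less where a joint would pass 70% of its speed; a pose out of reach is approached as far as the arm can. A call is refused whole if a number of a shift passes 50 or a number of a turn 8.59, either way. A call with a gripper value outside its range is refused whole. The fingers move at their own pace and stop on an object; "grip_force" is the grip in N (left out, the last holds). Time passes only in rows, so rows that do not move let the fingers close. It gives the time, the measured TCP pose, the force, the opening and the grip force at its end, in the units of the state.
- readout.get_state(): the state, without advancing time (a new reading comes with each control period).
- eyes.capture(name): name is "scene" or "side" or "wrist"; returns (picture, depth): 384x512x3 uint8, red, green, blue; 384x512 float32, m along the optical axis (not along the pixel's ray), 0 where there is no reading.
- eyes.get_calibration(name): a dict with "mtx" (3x3 intrinsics, pixels), "camera_from_world" (4x4, takes a point from world to camera coordinates). Camera axes: x right, y down, z forward; pixel columns grow to the right and rows downward; lengths in m; the calibration is good to about 2 mm. The wrist camera is an equidistant fisheye: a pixel r from the principal point sees the ray r / f radians off the axis. A picture is of the moment at which its call begins: read the wrist's pose just before it. get_calibration takes no time and is no camera call; for the wrist camera it gives the pose at the moment of the call.
- job_done(): hands the job in; it is judged then, once.
The state is a dict: "t": time; "q": joint angles; "qvel": joint speeds; "effort": joint torques, N m; "position": TCP position; "tool_rot": TCP orientation; "force": force on the tool from outside, world axes, zero at the start; "torque": the same for the moment, N m; "finger_gap": finger opening in m; "finger_force": force on a finger pad.
Only numpy, scipy, OpenCV 4.12 (cv2) and the standard library are available. Lean on these libraries where they do the work, as an engineer would, in place of code of your own. Each camera call takes 0.05 s, during which the arm holds its last target. There are 200 camera calls.

## Working session

There is one attempt and no reset: what is moved stays moved. The work goes in short steps, Python scripts to look and compute and a tool call to move; the robot and the scene stay as the last step left them, time stands still between calls to the robot, and variables do not carry over. Pictures are saved under pics/ and viewed, at most 10 in all, crops included, and the job is handed in when it is done.

Besides the shell and the picture viewer there is one more tool, called after "Request:" by a JSON object that holds its "method" and its "body". step_arm: Moves the arm, as the interface text tells. Its arguments: {"type":"object","properties":{"rows":{"type":"array","items":{"type":"object","properties":{"travel":{"type":"array","items":{"type":"number"}},"angular":{"type":"array","items":{"type":"number"}},"gripper":{"type":"number"}}}},"grip_force":{"type":"number"}},"required":["rows"]}

```bash
mkdir -p pics
cat > h.py <<'E'
import numpy as np, cv2
from station import readout, eyes, job_done
def cap(name):
    c=eyes.get_calibration(name); p,d=eyes.capture(name); return p,d,np.array(c['mtx']),np.array(c['camera_from_world'])
def cloud(d,K,T):
    v,u=np.mgrid[:d.shape[0],:d.shape[1]]
    P=np.stack([(u-K[0,2])/K[0,0]*d,(v-K[1,2])/K[1,1]*d,d],-1)
    R=T[:3,:3];t=T[:3,3]
    W=(P-t)@R
    W[d<=0]=np.nan
    return W
E
python3 - <<'E'
from h import *
print(readout.get_state())
ims=[]
for n in('scene','side'):
    p,d,K,T=cap(n); np.savez('pics/%s0.npz'%n,p=p,d=d,K=K,T=T); cv2.imwrite('pics/%s0.png'%n,cv2.resize(p[...,::-1],(768,576)))
    print(n,K,T,(d>0).mean())
E
```

```text
{'t': 0.0, 'q': array([ 1.17398862e+00,  4.23857512e-01,  1.63069465e+00, -3.44703114e-05,
        1.08861854e+00, -1.90345355e-02]), 'qvel': array([ 0.00081429, -0.00045692, -0.00034004, -0.00018522,  0.00090061,
        0.00083038]), 'effort': array([ 1.45065192e-04, -5.44603801e+01, -2.73660725e+01,  6.42822054e-02,
        2.27578398e-02, -1.28432598e-04]), 'position': array([0.23031692, 0.58040257, 0.22188948]), 'tool_rot': array([ 1.87757482e-01,  9.82215101e-01, -7.75182493e-04, -1.47940513e-04]), 'force': array([0.7091731 , 0.63672011, 0.41301792]), 'torque': array([-0.00110034,  0.01299339, -0.00702025]), 'finger_force': 0.0, 'finger_gap': 0.08741868232144125}
scene [[435.68189266   0.         257.52187387]
 [  0.         435.68189266 188.27316582]
 [  0.           0.           1.        ]] [[ 0.63774791 -0.77016765 -0.01092693 -0.37907937]
 [-0.56541498 -0.45847189 -0.68564527  0.38425119]
 [ 0.52305211  0.44344709 -0.72785381  1.12158009]
 [ 0.          0.          0.          1.        ]] 0.9953104654947916
side [[373.26903391   0.         250.55737095]
 [  0.         373.26903391 189.1924097 ]
 [  0.           0.           1.        ]] [[ 0.98643163 -0.16315144  0.01828252 -0.55572539]
 [-0.05921097 -0.45742294 -0.88727579  0.08717925]
 [ 0.15312316  0.87415437 -0.46087681  1.14866629]
 [ 0.          0.          0.          1.        ]] 0.9959767659505209
```

View pics/scene0.png

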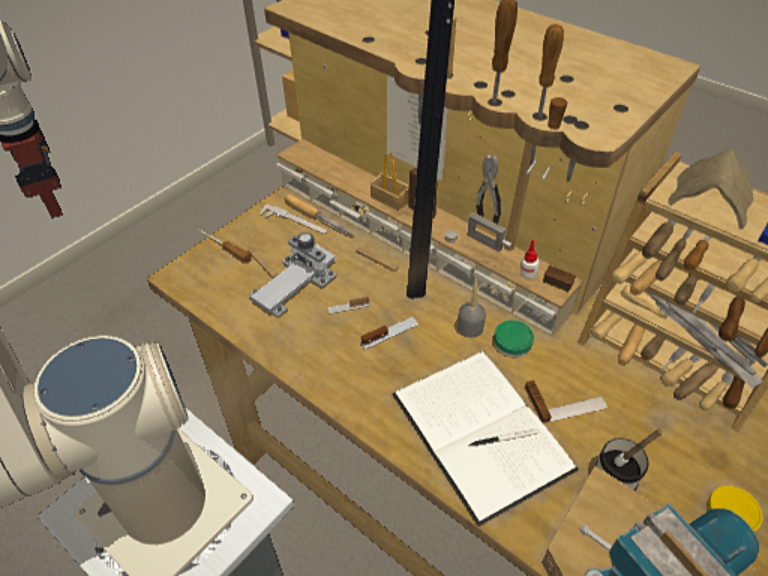

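View pics/side0.png

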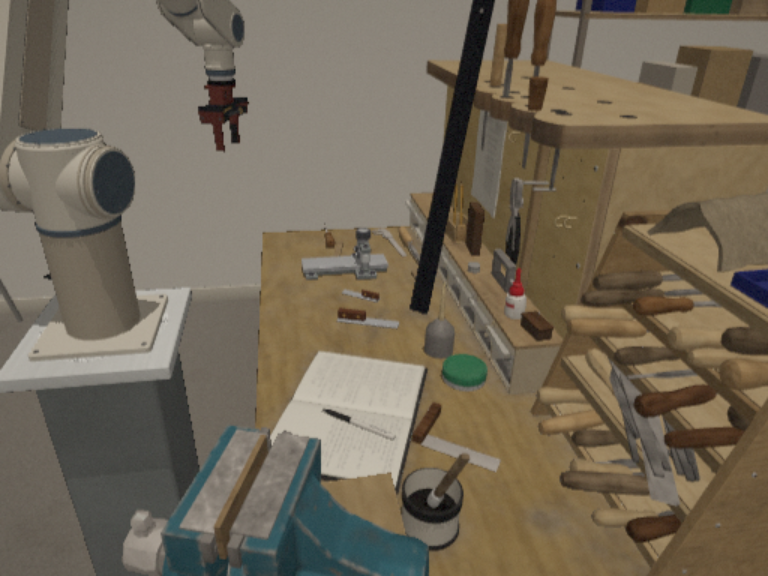

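The scene view shows the thicknesser at about (295,275), front end at (265,300). The large gauge is at (388,332) with its grip to the left and tip at (415,322), and the smaller decoy is at (348,305). A black post stands at (415,290). Next I'll measure these.

Run:
```python
from h import *
for n in('scene','side'):
    z=np.load('pics/%s0.npz'%n); p,d,K,T=[z[k] for k in 'pdKT']; W=cloud(d,K,T)
    hsv=cv2.cvtColor(p,cv2.COLOR_RGB2HSV); X,Y,Z=W[...,0],W[...,1],W[...,2]
    reg=(X>0.3)&(X<0.98)&(Y>-0.2)&(Y<0.65)
    print(n,'bench z',np.nanmedian(Z[reg&(abs(Z)<.015)]))
    # table + feet: gray above bench
    def desc(m,s):
        m=m.astype(np.uint8); k,l,st,c=cv2.connectedComponentsWithStats(m)
        for i in range(1,k):
            if st[i,4]>=12:
                q=l==i; pts=W[q][:,:2].astype(np.float32); r=cv2.minAreaRect(pts)
                print(s,st[i],'xy',np.round(r[0],3),'size',np.round(r[1],3),'ang',round(r[2],1),'z',np.round(np.percentile(Z[q],[5,50,95]),3),'long corners',np.round(cv2.boxPoints(r),3).tolist())
    gray=hsv[...,1]<60
    desc(reg&gray&(Z>.018)&(Z<.030),'table')
    desc(reg&(Z>.095)&(Z<.112),'knob')
    desc(reg&(hsv[...,1]>100)&(hsv[...,2]<110)&(Z>.008)&(Z<.04),'grip')
    desc(reg&gray&(Z<.016)&(Z>-.006),'steel')
    desc(reg&(hsv[...,2]<50)&(Z>.15)&(Z<.5),'post')
    desc(reg&(hsv[...,2]<50)&(Z>.0)&(Z<.1),'postlow')
```

```text
scene bench z 8.41067295560345e-05
table [190 120   9   7  18] xy [0.743 0.441] size [0.044 0.003] ang 89.1 z [0.02  0.024 0.028] long corners [[0.7409999966621399, 0.4189999997615814], [0.7440000176429749, 0.4189999997615814], [0.7450000047683716, 0.46299999952316284], [0.7419999837875366, 0.46299999952316284]]
table [200 125   6   6  15] xy [0.744 0.396] size [0.028 0.005] ang 89.9 z [0.019 0.023 0.029] long corners [[0.7419999837875366, 0.38199999928474426], [0.7459999918937683, 0.38199999928474426], [0.7459999918937683, 0.4099999964237213], [0.7419999837875366, 0.4099999964237213]]
table [208 130  13   9  23] xy [0.742 0.335] size [0.065 0.005] ang 87.3 z [0.019 0.022 0.029] long corners [[0.7379999756813049, 0.30300000309944153], [0.7429999709129333, 0.30300000309944153], [0.7459999918937683, 0.36800000071525574], [0.7409999966621399, 0.36800000071525574]]
table [229 143  15  10  22] xy [0.737 0.221] size [0.07  0.005] ang 87.1 z [0.019 0.023 0.029] long corners [[0.7329999804496765, 0.1860000044107437], [0.7379999756813049, 0.1860000044107437], [0.7409999966621399, 0.2560000121
[... 17475 characters left out ...]
16257], [0.7799999713897705, 0.024000000208616257], [0.7860000133514404, 0.09200000017881393], [0.7839999794960022, 0.09300000220537186]]
post [337 145  10  31 165] xy [ 0.814 -0.101] size [0.06  0.012] ang 83.5 z [0.159 0.189 0.237] long corners [[0.8050000071525574, -0.12999999523162842], [0.8159999847412109, -0.13199999928474426], [0.8230000138282776, -0.07199999690055847], [0.8119999766349792, -0.07100000232458115]]
postlow [273 182  17  27 313] xy [ 0.651 -0.045] size [0.021 0.047] ang 57.9 z [0.019 0.058 0.096] long corners [[0.625, -0.04100000113248825], [0.6660000085830688, -0.06599999964237213], [0.6769999861717224, -0.04800000041723251], [0.6359999775886536, -0.023000000044703484]]
```

Request:
{"method": "step_arm", "body": {"rows": [{"travel":[17,-39,-3],"angular":[0,0,0],"gripper":-1},{"travel":[17,-39,-3],"angular":[0,0,0],"gripper":-1},{"travel":[17,-39,-3],"angular":[0,0,0],"gripper":-1},{"travel":[17,-39,-3],"angular":[0,0,0],"gripper":-1},{"travel":[17,-39,-3],"angular":[0,0,0],"gripper":-1},{"travel":[17,-39,-3],"angular":[0,0,0],"gripper":-1},{"travel":[17,-39,-3],"angular":[0,0,0],"gripper":-1},{"travel":[17,-39,-3],"angular":[0,0,0],"gripper":-1},{"travel":[17,-39,-3],"angular":[0,0,0],"gripper":-1},{"travel":[17,-39,-3],"angular":[0,0,0],"gripper":-1},{"travel":[17,-39,-5],"angular":[0,0,0],"gripper":-1},{"travel":[17,-39,-10],"angular":[0,0,0],"gripper":-1},{"travel":[17,-39,-10],"angular":[0,0,0],"gripper":-1},{"travel":[17,-39,-15],"angular":[0,0,0],"gripper":-1},{"travel":[17,-39,-15],"angular":[0,0,0],"gripper":-1},{"travel":[18,-39,-17],"angular":[0,0,0],"gripper":-1},{"travel":[0,0,0],"angular":[0,0,0],"gripper":-1},{"travel":[0,0,0],"angular":[0,0,0],"gripper":-1}]}}

```text
t: 1.9
position: [0.503, -0.0438, 0.1199]
tool_rot: [0.189, 0.982, -0.0, -0.001]
force: [-0.1, 0.0, -0.2]
finger_gap: 0.0879
finger_force: 0.0
```

```bash
cat >> h.py <<'E'
def wrays(p,K,T):
    # equidistant fisheye: origin and unit rays (world) per pixel
    v,u=np.mgrid[:p.shape[0],:p.shape[1]]; a=(u-K[0,2])/K[0,0]; b=(v-K[1,2])/K[1,1]
    r=np.hypot(a,b)+1e-9; D=np.stack([np.sin(r)*a/r,np.sin(r)*b/r,np.cos(r)],-1)
    R=T[:3,:3]; return -R.T@T[:3,3], D@R
def onplane(O,D,z): return O+D*((z-O[2])/D[...,2])[...,None]
def st():
    s=readout.get_state(); q=s['tool_rot']
    from scipy.spatial.transform import Rotation as Ro
    y=Ro.from_quat(q).as_matrix()
    print('t',round(s['t'],2),'pos',np.round(s['position'],4),'yaw(y)',round(np.degrees(np.arctan2(y[1,1],y[0,1])),2),'z',np.round(y[:,2],3),'F',np.round(s['force'],2),'gap',round(s['finger_gap'],4),'ff',round(s['finger_force'],2),'q',np.round(s['q'],2))
E
python3 - <<'E'
from h import *
st()
p,d,K,T=cap('wrist'); np.savez('pics/w1.npz',p=p,d=d,K=K,T=T); cv2.imwrite('pics/w1.png',p[...,::-1])
O,D=wrays(p,K,T); hsv=cv2.cvtColor(p,cv2.COLOR_RGB2HSV)
W=onplane(O,D,.026)
m=(hsv[...,1]>100)&(hsv[...,2]<115)&(abs(W[...,0]-.5)<.06)&(abs(W[...,1]+.045)<.06)
k,l,s,c=cv2.connectedComponentsWithStats(m.astype(np.uint8))
for i in range(1,k):
    if s[i,4]>80: r=cv2.minAreaRect(W[l==i][:,:2].astype(np.float32)); print(s[i],np.round(r[0],4),np.round(r[1],4),r[2])
E
```

```text
t 1.9 pos [ 0.503  -0.0438  0.1199] yaw(y) 68.22 z [-0.002  0.    -1.   ] F [-0.11  0.03 -0.24] gap 0.0879 ff 0.0 q [-0.11  0.4   1.96  0.    0.78 -1.3 ]
[ 198  108  131   99 7696] [ 0.4788 -0.0354] [0.1133 0.0849] 82.1819839477539
[251 157  16  64 848] [ 0.5019 -0.0428] [0.0133 0.0589] 68.6281509399414
```

View pics/w1.png

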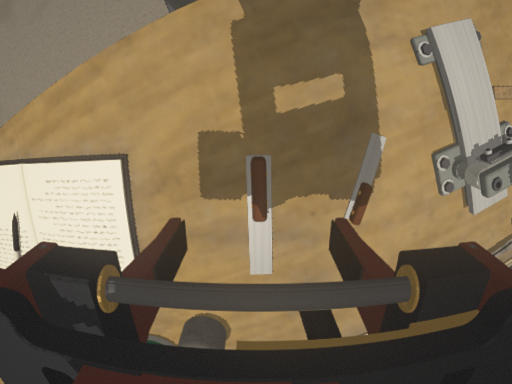

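The wrist view shows the large gauge's grip at (259,188) between the open fingers, with the blade pointing down the image to (260,270). The decoy, at (365,180), is clear of the fingers. I'll descend and grip.

Request:
{"method": "step_arm", "body": {"rows": [{"travel":[-1,1,-25],"angular":[0,0,0.4],"gripper":-0.2},{"travel":[0,0,-30],"angular":[0,0,0],"gripper":-0.2},{"travel":[0,0,-25],"angular":[0,0,0],"gripper":-0.2},{"travel":[0,0,-20],"angular":[0,0,0],"gripper":-0.2},{"travel":[0,0,-12],"angular":[0,0,0],"gripper":-0.2},{"travel":[0,0,0],"angular":[0,0,0],"gripper":-0.2},{"travel":[0,0,0],"angular":[0,0,0],"gripper":1},{"travel":[0,0,0],"angular":[0,0,0],"gripper":1},{"travel":[0,0,0],"angular":[0,0,0],"gripper":1},{"travel":[0,0,0],"angular":[0,0,0],"gripper":1},{"travel":[0,0,0],"angular":[0,0,0],"gripper":1},{"travel":[0,0,0],"angular":[0,0,0],"gripper":1}], "grip_force": 20}}

```text
t: 3.15
position: [0.5027, -0.0422, 0.009]
tool_rot: [0.184, 0.983, 0.0, 0.0]
force: [-0.9, 0.1, 4.0]
finger_gap: 0.0141
finger_force: 20.0
```

Request:
{"method": "step_arm", "body": {"rows": [{"travel":[0,0,40],"angular":[0,0,0],"gripper":1},{"travel":[0,0,41],"angular":[0,0,0],"gripper":1},{"travel":[-15,35,0],"angular":[0,0,7.1],"gripper":1},{"travel":[-15,35,0],"angular":[0,0,7.1],"gripper":1},{"travel":[-15,35,0],"angular":[0,0,7.1],"gripper":1},{"travel":[-15,35,0],"angular":[0,0,0],"gripper":1},{"travel":[-15,35,0],"angular":[0,0,0],"gripper":1},{"travel":[-14,35,0],"angular":[0,0,0],"gripper":1},{"travel":[-14,35,0],"angular":[0,0,0],"gripper":1},{"travel":[0,0,0],"angular":[0,0,0],"gripper":1},{"travel":[0,0,0],"angular":[0,0,0],"gripper":1}]}}

```text
t: 4.25
position: [0.399, 0.2033, 0.0896]
tool_rot: [-0.002, 1.0, -0.0, -0.0]
force: [-0.4, 0.3, -1.8]
finger_gap: 0.0138
finger_force: 20.0
```

Run:
```python
from h import *
st()
p,d,K,T=cap('wrist'); np.savez('pics/w2.npz',p=p,d=d,K=K,T=T); cv2.imwrite('pics/w2.png',p[...,::-1])
p,d,K,T=cap('side'); np.savez('pics/s2.npz',p=p,d=d,K=K,T=T)
```

```text
t 4.25 pos [0.399  0.2033 0.0896] yaw(y) 90.19 z [-0. -0. -1.] F [-0.44  0.32 -1.84] gap 0.0138 ff 19.99 q [ 0.44  0.39  2.1  -0.    0.65 -1.13]
```

View pics/w2.png

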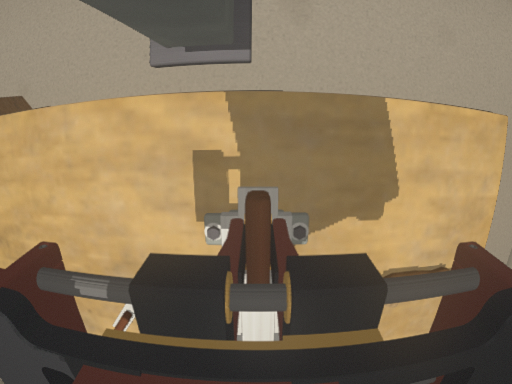

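The wrist view shows the gauge held straight, with the front feet lugs at (212,232) and (299,230). The table itself is hidden, so I'll get its yaw and centre line from these lugs, the earlier w1 picture and the depth clouds.

Run:
```python
from h import *
z=np.load('pics/w2.npz'); p,K,T=z['p'],z['K'],z['T']; O,D=wrays(p,K,T); W=onplane(O,D,.012)
a,b=W[232,213],W[231,300]; print('lugs',a,b,(a+b)/2,np.degrees(np.arctan2(b[0]-a[0],-(b[1]-a[1]))))
# depth clouds: flat table top
for f in('scene0','side0','w1'):
    z=np.load(f'pics/{f}.npz'); p,d,K,T=[z[k] for k in 'pdKT']
    if f=='w1':
        O,D=wrays(p,K,T); fw=T[2,:3]; W=O+D*(d/(D@fw))[...,None]; W[d<=0]=np.nan
    else: W=cloud(d,K,T)
    X,Y,Z=W[...,0],W[...,1],W[...,2]
    m=(X>.40)&(X<.63)&(abs(Y-.2)<.07)&(abs(Z-.024)<.003)
    L=[];R=[]
    for x0 in np.arange(.425,.53,.01):
        y=Y[m&(abs(X-x0)<.006)]
        if len(y)>8: L.append((x0,np.max(y)));R.append((x0,np.min(y)))
    L=np.array(L);R=np.array(R)
    for s,A in(('L',L),('R',R)):
        k=np.polyfit(A[:,0]-.486,A[:,1],1); print(f,s,'yaw',np.degrees(np.arctan(k[0])),'y@.486',k[1],'med',np.median(A[:,1]))
    k=(X>.52)&(X<.6)&(abs(Y-.2)<.04)&(Z>.098)&(Z<.112); 
    print('knob',k.sum(),np.round([np.nanmin(X[k]),np.nanmax(X[k]),np.nanmin(Y[k]),np.nanmax(Y[k])],4), 'table x',np.nanmin(X[m]),np.nanmax(X[m]))
```

```text
lugs [0.43239274 0.16341642 0.012     ] [0.43110995 0.24046275 0.012     ] [0.43175134 0.20193959 0.012     ] -179.04613724387275
scene0 L yaw -1.209031436182576 y@.486 0.23238314009330144 med 0.23282646568500565
scene0 R yaw -1.0521060518638896 y@.486 0.1712935878323105 med 0.1714971052526349
knob 77 [0.5418 0.5784 0.1846 0.2206] table x 0.4074332352939174 0.6201664908979629
side0 L yaw 0.5815726630285164 y@.486 0.2307151781921531 med 0.23065026400845887
side0 R yaw -1.0203259350933358 y@.486 0.16837107843983426 med 0.1692256786597468
knob 41 [0.5441 0.578  0.1826 0.2211] table x 0.41050205449423427 0.6199074724102743
w1 L yaw 0.49195740242411984 y@.486 0.2321193358246887 med 0.23185797087313403
w1 R yaw 0.49641927583210776 y@.486 0.17129188882541707 med 0.1710459380863599Traceback (most recent call last):
  File "<stdin>", line 20, in <module>
    res = np.fmin.reduce(a, axis=axis, out=out, **kwargs)
ValueError: zero-size array to reduction operation fmin which has no identity
```

Request:
{"method": "step_arm", "body": {"rows": [{"travel":[16,-1,-15],"angular":[0,0,0],"gripper":1},{"travel":[16,-1,-20],"angular":[0,0,0],"gripper":1},{"travel":[0,0,-10],"angular":[0,0,0],"gripper":1},{"travel":[0,0,-7],"angular":[0,0,0],"gripper":1},{"travel":[0,0,0],"angular":[0,0,0],"gripper":1},{"travel":[0,0,0],"angular":[0,0,0],"gripper":1}]}}

```text
t: 4.95
position: [0.4309, 0.2006, 0.0378]
tool_rot: [-0.0, 1.0, -0.0, -0.0]
force: [-0.1, 1.1, -1.7]
finger_gap: 0.0139
finger_force: 20.0
```

Run:
```python
from h import *
st()
p,d,K,T=cap('side'); cv2.imwrite('pics/s3.png',cv2.resize(p[140:220,170:290,::-1],None,fx=6,fy=6,interpolation=cv2.INTER_CUBIC))
```

```text
t 4.95 pos [0.4309 0.2006 0.0378] yaw(y) 90.04 z [-0.001 -0.    -1.   ] F [-0.14  1.1  -1.68] gap 0.0139 ff 19.99 q [ 0.41  0.53  2.05  0.    0.56 -1.16]
```

View pics/s3.png

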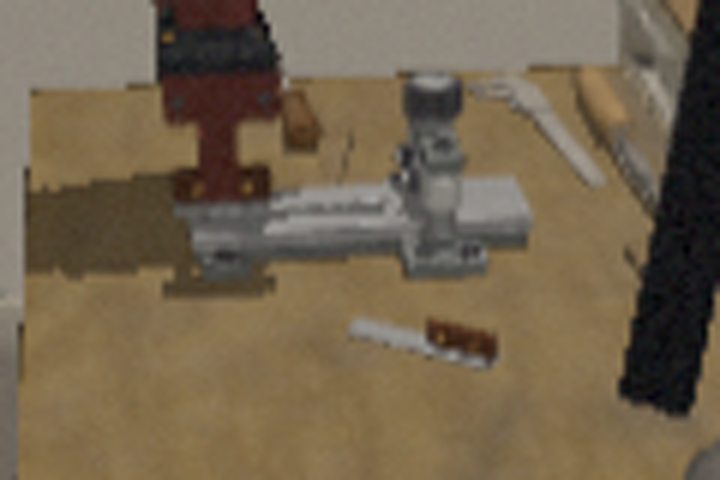

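The side crop shows the blade over the table in line with it, its tip at about (385,205) just short of the scraper. I'll lower until it touches.

Request:
{"method": "step_arm", "body": {"rows": [{"travel":[0,0,-2],"angular":[0,0,0],"gripper":1},{"travel":[0,0,-1.5],"angular":[0,0,0],"gripper":1},{"travel":[0,0,0],"angular":[0,0,0],"gripper":1},{"travel":[0,0,0],"angular":[0,0,0],"gripper":1}]}}

```text
t: 5.4
position: [0.4315, 0.201, 0.0343]
tool_rot: [-0.001, 1.0, 0.0, 0.0]
force: [-0.5, -0.1, -1.8]
finger_gap: 0.0137
finger_force: 20.0
```

Request:
{"method": "step_arm", "body": {"rows": [{"travel":[0,0,-0.8],"angular":[0,0,0],"gripper":1},{"travel":[0,0,0],"angular":[0,0,0],"gripper":1},{"travel":[5,0,0],"angular":[0,0,0],"gripper":1},{"travel":[8,0,0],"angular":[0,0,0],"gripper":1},{"travel":[0,0,0],"angular":[0,0,0],"gripper":1}]}}

```text
t: 5.9
position: [0.4463, 0.2013, 0.0336]
tool_rot: [-0.0, 1.0, 0.0, 0.001]
force: [0.4, -0.3, -1.0]
finger_gap: 0.014
finger_force: 20.0
```

Request:
{"method": "step_arm", "body": {"rows": [{"travel":[4,0,0],"angular":[0,0,0],"gripper":1},{"travel":[4,0,0],"angular":[0,0,0],"gripper":1},{"travel":[0,0,0],"angular":[0,0,0],"gripper":1}]}}

```text
t: 6.2
position: [0.4532, 0.201, 0.0334]
tool_rot: [-0.0, 1.0, 0.0, 0.0]
force: [-0.6, -0.0, -1.4]
finger_gap: 0.0135
finger_force: 20.0
```

Request:
{"method": "step_arm", "body": {"rows": [{"travel":[5,0,0],"angular":[0,0,0],"gripper":1},{"travel":[5,0,0],"angular":[0,0,0],"gripper":1},{"travel":[7,0,0],"angular":[0,0,0],"gripper":1},{"travel":[8,0,0],"angular":[0,0,0],"gripper":1},{"travel":[7,0,0],"angular":[0,0,0],"gripper":1},{"travel":[0,0,-0.7],"angular":[0,0,0],"gripper":1},{"travel":[0,0,0],"angular":[0,0,0],"gripper":1},{"travel":[0,0,0],"angular":[0,0,0],"gripper":1}]}}

```text
t: 7.0
position: [0.4852, 0.2011, 0.033]
tool_rot: [-0.0, 1.0, 0.0, 0.001]
force: [2.0, -0.1, 2.2]
finger_gap: 0.0138
finger_force: 20.0
```

Request:
{"method": "step_arm", "body": {"rows": [{"travel":[0,0,0],"angular":[0,0,0],"gripper":0.2},{"travel":[0,0,0],"angular":[0,0,0],"gripper":0.2},{"travel":[0,0,0],"angular":[0,0,0],"gripper":0.2},{"travel":[0,0,5],"angular":[0,0,0],"gripper":0.2},{"travel":[0,0,20],"angular":[0,0,0],"gripper":0.2},{"travel":[0,0,40],"angular":[0,0,0],"gripper":-0.2},{"travel":[25,0.5,40],"angular":[0,0,0],"gripper":-0.5},{"travel":[50,0.5,0],"angular":[0,0,0],"gripper":-0.5},{"travel":[0,0,0],"angular":[0,0,0],"gripper":-0.5},{"travel":[0,0,0],"angular":[0,0,0],"gripper":-0.5}]}}

```text
t: 8.0
position: [0.5597, 0.2017, 0.1377]
tool_rot: [-0.0, 1.0, -0.0, -0.0]
force: [-0.5, -0.5, 0.4]
finger_gap: 0.0652
finger_force: 0.0
```

Run:
```python
from h import *
st()
p,d,K,T=cap('wrist'); np.savez('pics/w3.npz',p=p,d=d,K=K,T=T); cv2.imwrite('pics/w3.png',p[...,::-1])
O,D=wrays(p,K,T); hsv=cv2.cvtColor(p,cv2.COLOR_RGB2HSV)
W=onplane(O,D,.050)
m=(hsv[...,1]>90)&(hsv[...,2]<115)&(abs(W[...,0]-.485)<.05)&(abs(W[...,1]-.2)<.03)
k,l,s,c=cv2.connectedComponentsWithStats(m.astype(np.uint8))
for i in range(1,k):
    if s[i,4]>80: r=cv2.minAreaRect(W[l==i][:,:2].astype(np.float32)); print(s[i],np.round(r[0],4),np.round(r[1],4),r[2])
```

```text
t 8.0 pos [0.5597 0.2017 0.1377] yaw(y) 90.01 z [-0. -0. -1.] F [-0.51 -0.48  0.37] gap 0.0652 ff 0.0 q [ 0.33  0.49  1.76  0.    0.9  -1.25]
[249  75  17  68 976] [0.4868 0.2007] [0.0564 0.0133] 0.11956200003623962
```

View pics/w3.png

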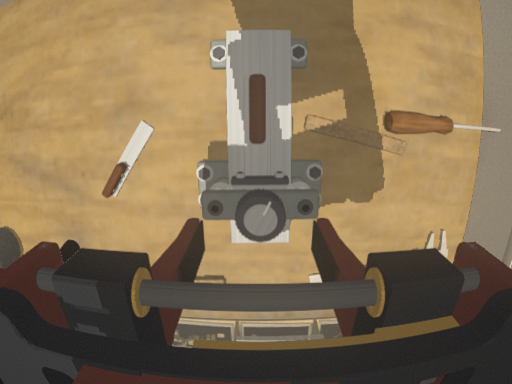

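The wrist view shows the gauge on the table, centred, its grip at (257,108). The knob is at (261,216) between the fingers. Next: the exact knob centre.

Run:
```python
from h import *
z=np.load('pics/w3.npz'); p,K,T=z['p'],z['K'],z['T']; O,D=wrays(p,K,T); g=cv2.medianBlur(cv2.cvtColor(p,cv2.COLOR_RGB2GRAY),3)
c=cv2.HoughCircles(g[180:260,210:310],cv2.HOUGH_GRADIENT,1,40,param1=80,param2=12,minRadius=12,maxRadius=30); print(c)
W=onplane(O,D,.104)
for u,v,r in c[0][:2]: print(u+210,v+180,r,W[int(round(v+180)),int(round(u+210))],W[int(v+180),int(u+210+r)],W[int(v+180),int(u+210-r)])
```

```text
[[[49.5 35.5 26. ]]]
259.5 215.5 26.0 [0.56035311 0.20299762 0.104     ] [0.55965024 0.22061584 0.104     ] [0.55964697 0.18398073 0.104     ]
```

Request:
{"method": "step_arm", "body": {"rows": [{"travel":[0.7,0.8,-30],"angular":[0,0,0],"gripper":-0.3},{"travel":[0,0,-22],"angular":[0,0,0],"gripper":-0.1},{"travel":[0,0,0],"angular":[0,0,0],"gripper":1},{"travel":[0,0,0],"angular":[0,0,0],"gripper":1},{"travel":[0,0,0],"angular":[0,0,0],"gripper":1},{"travel":[0,0,0],"angular":[0,0,0],"gripper":1},{"travel":[0,0,0],"angular":[0,0,0],"gripper":1},{"travel":[0,0,0],"angular":[0,0,-8],"gripper":1}], "grip_force": 15}}

```text
t: 8.85
position: [0.559, 0.204, 0.0856]
tool_rot: [0.07, 0.998, 0.001, -0.001]
force: [-0.6, 10.0, -12.5]
finger_gap: 0.0355
finger_force: 15.0
```

```bash
python3 -c "
from h import *
st(); print(readout.get_state()['torque'])"
```

```text
t 8.85 pos [0.559  0.204  0.0856] yaw(y) 81.94 z [-0.001  0.002 -1.   ] F [ -0.61  10.04 -12.46] gap 0.0355 ff 14.98 q [ 0.33  0.56  1.78  0.    0.8  -1.1 ]
[1.75781208 0.27995549 0.01631293]
```

Request:
{"method": "step_arm", "body": {"rows": [{"travel":[0,1.2,-0.5],"angular":[0,0,0],"gripper":1},{"travel":[0,0,0],"angular":[0,0,0],"gripper":1}]}}

```text
t: 9.05
position: [0.5591, 0.2041, 0.0855]
tool_rot: [0.068, 0.998, -0.0, -0.001]
force: [-4.3, 2.4, -2.9]
finger_gap: 0.0354
finger_force: 15.0
```

Request:
{"method": "step_arm", "body": {"rows": [{"travel":[-0.5,0.2,0],"angular":[0,0,-8],"gripper":1},{"travel":[0,0,0],"angular":[0,0,-8],"gripper":1},{"travel":[0,0,0],"angular":[0,0,-8],"gripper":1},{"travel":[0,0,0],"angular":[0,0,-8],"gripper":1},{"travel":[0,0,0],"angular":[0,0,-8],"gripper":1},{"travel":[0,0,0],"angular":[0,0,-8],"gripper":1},{"travel":[0,0,0],"angular":[0,0,-8],"gripper":1},{"travel":[0,0,0],"angular":[0,0,-8],"gripper":1},{"travel":[0,0,0],"angular":[0,0,-8],"gripper":1},{"travel":[0,0,0],"angular":[0,0,0],"gripper":1},{"travel":[0,0,0],"angular":[0,0,0],"gripper":1}]}}

```text
t: 10.15
position: [0.563, 0.207, 0.0859]
tool_rot: [0.642, 0.767, 0.004, 0.001]
force: [8.9, 13.6, -16.1]
finger_gap: 0.0359
finger_force: 15.0
```

```bash
python3 -c "
from h import *
st(); print(readout.get_state()['torque'])"
```

```text
t 10.15 pos [0.563  0.207  0.0859] yaw(y) 10.11 z [ 0.007  0.005 -1.   ] F [  8.94  13.64 -16.12] gap 0.0359 ff 15.0 q [0.33 0.57 1.77 0.   0.8  0.15]
[ 2.21707087 -1.14781708  0.0164237 ]
```

Request:
{"method": "step_arm", "body": {"rows": [{"travel":[0,0,0],"angular":[0,0,0],"gripper":0},{"travel":[0,0,0],"angular":[0,0,0],"gripper":-0.2},{"travel":[0,0,0],"angular":[0,0,0],"gripper":-0.3},{"travel":[0,0,50],"angular":[0,0,8.5],"gripper":-0.3},{"travel":[0,0,0],"angular":[0,0,8.5],"gripper":-0.3},{"travel":[0,0,0],"angular":[0,0,8.5],"gripper":-0.3},{"travel":[0,0,0],"angular":[0,0,8.5],"gripper":-0.3},{"travel":[0,0,0],"angular":[0,0,8.5],"gripper":-0.3},{"travel":[0,0,0],"angular":[0,0,8.5],"gripper":-0.3},{"travel":[0,0,0],"angular":[0,0,8.5],"gripper":-0.3},{"travel":[0,0,0],"angular":[0,0,8.5],"gripper":-0.3},{"travel":[0,0,0],"angular":[0,0,8.5],"gripper":-0.3},{"travel":[0,0,0],"angular":[0,0,3.5],"gripper":-0.3},{"travel":[0,0,0],"angular":[0,0,0],"gripper":-0.3}]}}

```text
t: 11.55
position: [0.5598, 0.2038, 0.1356]
tool_rot: [-0.001, 1.0, -0.0, 0.0]
force: [-0.1, 0.8, -0.5]
finger_gap: 0.0567
finger_force: 0.0
```

Run:
```python
from h import *
st()
p,d,K,T=cap('wrist'); np.savez('pics/w4.npz',p=p,d=d,K=K,T=T)
z=np.load('pics/w3.npz')
out=[]
for q,k,t in((z['p'],z['K'],z['T']),(p,K,T)):
    O,D=wrays(q,k,t); W=onplane(O,D,.104); P=W[...,:2]
    # rectified top view of the plane z=.104, 0.25 mm/px
    xs,ys=np.meshgrid(np.arange(.53,.59,.0002),np.arange(.17,.235,.0002),indexing='ij')
    Q=np.stack([xs,ys,0*xs+.104,0*xs+1],-1)@t.T; th=np.arctan2(np.hypot(Q[...,0],Q[...,1]),Q[...,2]); ph=np.arctan2(Q[...,1],Q[...,0])
    mx=(k[0,2]+k[0,0]*th*np.cos(ph)).astype(np.float32); my=(k[1,2]+k[1,1]*th*np.sin(ph)).astype(np.float32)
    im=cv2.remap(q,mx,my,cv2.INTER_CUBIC); out.append(im[::-1,::-1])
    g=cv2.medianBlur(cv2.cvtColor(im,cv2.COLOR_RGB2GRAY),5)
    c=cv2.HoughCircles(g,cv2.HOUGH_GRADIENT,1,400,param1=80,param2=15,minRadius=80,maxRadius=100)
    print([(.53+v*.0002,.17+u*.0002,r*.0002) for u,v,r in c[0]] if c is not None else None)
cv2.imwrite('pics/k4.png',np.hstack(out)[...,::-1])
```

```text
t 11.55 pos [0.5598 0.2038 0.1356] yaw(y) 90.08 z [ 0. -0. -1.] F [-0.11  0.85 -0.48] gap 0.0567 ff 0.0 q [ 0.33  0.49  1.76 -0.    0.89 -1.24]
[(np.float32(0.56149995), np.float32(0.2025), np.float32(0.01852))]
[(np.float32(0.5607), np.float32(0.2025), np.float32(0.01988))]
```

View pics/k4.png

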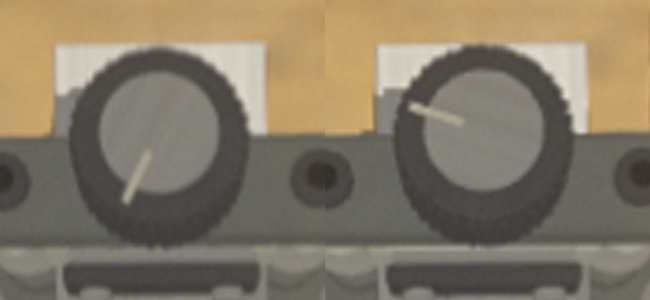

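The mark has turned about 80° clockwise, from (125,203) to (412,105), so the knob did not slip. The knob centre is near (0.562, 0.2035). Next is a drag test on the gauge.

Request:
{"method": "step_arm", "body": {"rows": [{"travel":[-37,-1.5,0],"angular":[0,0,0],"gripper":0.1},{"travel":[-37,-1.2,-10],"angular":[0,0,0],"gripper":0.1},{"travel":[0,0,-40],"angular":[0,0,0],"gripper":0.1},{"travel":[0,0,-35],"angular":[0,0,0],"gripper":0.1},{"travel":[0,0,-17],"angular":[0,0,0],"gripper":0.1},{"travel":[0,0,0],"angular":[0,0,0],"gripper":1},{"travel":[0,0,0],"angular":[0,0,0],"gripper":1},{"travel":[0,0,0],"angular":[0,0,0],"gripper":1},{"travel":[0,0,0],"angular":[0,0,0],"gripper":1}], "grip_force": 10}}

```text
t: 12.5
position: [0.4867, 0.2017, 0.0345]
tool_rot: [-0.0, 1.0, 0.0, 0.001]
force: [0.3, -1.5, 1.4]
finger_gap: 0.014
finger_force: 10.0
```

Request:
{"method": "step_arm", "body": {"rows": [{"travel":[-2,0,0],"angular":[0,0,0],"gripper":1},{"travel":[-2,0,0],"angular":[0,0,0],"gripper":1},{"travel":[0,0,0],"angular":[0,0,0],"gripper":1}]}}

```text
t: 12.8
position: [0.4833, 0.202, 0.0344]
tool_rot: [-0.0, 1.0, 0.001, 0.002]
force: [2.7, -0.2, 7.9]
finger_gap: 0.0138
finger_force: 10.0
```

Request:
{"method": "step_arm", "body": {"rows": [{"travel":[2,0,0],"angular":[0,0,0],"gripper":1},{"travel":[2,0,0],"angular":[0,0,0],"gripper":1},{"travel":[0,0,0],"angular":[0,0,0],"gripper":1}]}}

```text
t: 13.1
position: [0.4845, 0.2016, 0.0339]
tool_rot: [-0.0, 1.0, -0.0, -0.001]
force: [-4.3, 1.6, 11.1]
finger_gap: 0.0138
finger_force: 10.0
```

Request:
{"method": "step_arm", "body": {"rows": [{"travel":[0,0,1],"angular":[0,0,0],"gripper":1},{"travel":[-2,0,0],"angular":[0,0,0],"gripper":1},{"travel":[-2,0,0],"angular":[0,0,0],"gripper":1},{"travel":[0,0,0],"angular":[0,0,0],"gripper":1}]}}

```text
t: 13.5
position: [0.4811, 0.2013, 0.034]
tool_rot: [-0.0, 1.0, -0.0, -0.0]
force: [-0.6, 0.4, 0.4]
finger_gap: 0.0138
finger_force: 10.0
```

Request:
{"method": "step_arm", "body": {"rows": [{"travel":[2,0,0],"angular":[0,0,0],"gripper":1},{"travel":[2,0,0],"angular":[0,0,0],"gripper":1},{"travel":[0,0,0],"angular":[0,0,0],"gripper":1}]}}

```text
t: 13.8
position: [0.4862, 0.2015, 0.0341]
tool_rot: [-0.0, 1.0, 0.0, 0.0]
force: [0.4, 0.1, -0.9]
finger_gap: 0.0141
finger_force: 10.0
```

No drag yet. I'll turn another 40°.

Request:
{"method": "step_arm", "body": {"rows": [{"travel":[0,0,0],"angular":[0,0,0],"gripper":0.1},{"travel":[0,0,0],"angular":[0,0,0],"gripper":0.1},{"travel":[0,0,30],"angular":[0,0,0],"gripper":-0.3},{"travel":[0,0,45],"angular":[0,0,5],"gripper":-0.4},{"travel":[0,0,27],"angular":[0,0,7.5],"gripper":-0.4},{"travel":[38,1.1,0],"angular":[0,0,7.5],"gripper":-0.4},{"travel":[38,1.1,0],"angular":[0,0,0],"gripper":-0.4},{"travel":[0,0,-25],"angular":[0,0,0],"gripper":-0.4},{"travel":[0,0,-25],"angular":[0,0,0],"gripper":-0.2},{"travel":[0,0,0],"angular":[0,0,0],"gripper":1},{"travel":[0,0,0],"angular":[0,0,0],"gripper":1},{"travel":[0,0,0],"angular":[0,0,0],"gripper":1},{"travel":[0,0,0],"angular":[0,0,0],"gripper":1}], "grip_force": 15}}

```text
t: 15.1
position: [0.5622, 0.2031, 0.087]
tool_rot: [-0.174, 0.985, -0.0, 0.001]
force: [2.6, -4.5, -5.2]
finger_gap: 0.0358
finger_force: 15.0
```

Request:
{"method": "step_arm", "body": {"rows": [{"travel":[0,0,0],"angular":[0,0,-8],"gripper":1},{"travel":[0,0,0],"angular":[0,0,-8],"gripper":1},{"travel":[0,0,0],"angular":[0,0,-8],"gripper":1},{"travel":[0,0,0],"angular":[0,0,-8],"gripper":1},{"travel":[0,0,0],"angular":[0,0,-8],"gripper":1},{"travel":[0,0,0],"angular":[0,0,0],"gripper":1}]}}

```text
t: 15.7
position: [0.5622, 0.204, 0.087]
tool_rot: [0.174, 0.985, 0.001, 0.001]
force: [1.3, 1.5, -5.4]
finger_gap: 0.0351
finger_force: 15.0
```

Request:
{"method": "step_arm", "body": {"rows": [{"travel":[0,0,0],"angular":[0,0,0],"gripper":0},{"travel":[0,0,0],"angular":[0,0,0],"gripper":-0.2},{"travel":[0,0,25],"angular":[0,0,0],"gripper":-0.3},{"travel":[0,0,25],"angular":[0,0,5],"gripper":-0.2},{"travel":[-38,-1.1,0],"angular":[0,0,7.5],"gripper":0.1},{"travel":[-38,-1.1,0],"angular":[0,0,7.5],"gripper":0.1},{"travel":[0,0,-45],"angular":[0,0,0],"gripper":0.1},{"travel":[0,0,-40],"angular":[0,0,0],"gripper":0.1},{"travel":[0,0,-17],"angular":[0,0,0],"gripper":0.1},{"travel":[0,0,0],"angular":[0,0,0],"gripper":1},{"travel":[0,0,0],"angular":[0,0,0],"gripper":1},{"travel":[0,0,0],"angular":[0,0,0],"gripper":1},{"travel":[0,0,0],"angular":[0,0,0],"gripper":1}], "grip_force": 10}}

```text
t: 17.0
position: [0.4868, 0.2018, 0.0356]
tool_rot: [-0.001, 1.0, 0.0, 0.001]
force: [-0.0, -1.2, 3.9]
finger_gap: 0.0138
finger_force: 10.0
```

Request:
{"method": "step_arm", "body": {"rows": [{"travel":[-2,0,0],"angular":[0,0,0],"gripper":1},{"travel":[-2,0,0],"angular":[0,0,0],"gripper":1},{"travel":[0,0,0],"angular":[0,0,0],"gripper":1}]}}

```text
t: 17.3
position: [0.4835, 0.2021, 0.0356]
tool_rot: [-0.001, 1.0, 0.001, 0.002]
force: [3.0, -0.5, 7.3]
finger_gap: 0.014
finger_force: 10.0
```

Request:
{"method": "step_arm", "body": {"rows": [{"travel":[2,0,0],"angular":[0,0,0],"gripper":1},{"travel":[2,0,0],"angular":[0,0,0],"gripper":1},{"travel":[0,0,0],"angular":[0,0,0],"gripper":1}]}}

```text
t: 17.6
position: [0.4848, 0.2017, 0.0351]
tool_rot: [-0.0, 1.0, 0.0, -0.001]
force: [-5.6, 1.6, 11.6]
finger_gap: 0.014
finger_force: 10.0
```

Request:
{"method": "step_arm", "body": {"rows": [{"travel":[0,0,1],"angular":[0,0,0],"gripper":1},{"travel":[-2,0,0],"angular":[0,0,0],"gripper":1},{"travel":[-2,0,0],"angular":[0,0,0],"gripper":1},{"travel":[0,0,0],"angular":[0,0,0],"gripper":1}]}}

```text
t: 18.0
position: [0.4813, 0.2013, 0.0351]
tool_rot: [-0.0, 1.0, -0.0, -0.0]
force: [-0.7, -0.0, 1.7]
finger_gap: 0.0142
finger_force: 10.0
```

Request:
{"method": "step_arm", "body": {"rows": [{"travel":[2,0,0],"angular":[0,0,0],"gripper":1},{"travel":[2,0,0],"angular":[0,0,0],"gripper":1},{"travel":[0,0,0],"angular":[0,0,0],"gripper":1}]}}

```text
t: 18.3
position: [0.4862, 0.2014, 0.0352]
tool_rot: [-0.0, 1.0, 0.0, 0.0]
force: [-1.1, -0.3, 1.9]
finger_gap: 0.014
finger_force: 10.0
```

Request:
{"method": "step_arm", "body": {"rows": [{"travel":[0,0,0],"angular":[0,0,0],"gripper":0.1},{"travel":[0,0,0],"angular":[0,0,0],"gripper":0.1},{"travel":[0,0,30],"angular":[0,0,0],"gripper":-0.3},{"travel":[0,0,45],"angular":[0,0,5],"gripper":-0.4},{"travel":[0,0,25],"angular":[0,0,7.5],"gripper":-0.4},{"travel":[38,1.1,0],"angular":[0,0,7.5],"gripper":-0.4},{"travel":[38,1.1,0],"angular":[0,0,0],"gripper":-0.4},{"travel":[0,0,-25],"angular":[0,0,0],"gripper":-0.4},{"travel":[0,0,-25],"angular":[0,0,0],"gripper":-0.2},{"travel":[0,0,0],"angular":[0,0,0],"gripper":1},{"travel":[0,0,0],"angular":[0,0,0],"gripper":1},{"travel":[0,0,0],"angular":[0,0,0],"gripper":1},{"travel":[0,0,0],"angular":[0,0,0],"gripper":1}], "grip_force": 15}}

```text
t: 19.6
position: [0.5622, 0.2031, 0.0859]
tool_rot: [-0.174, 0.985, -0.0, 0.001]
force: [3.1, -4.5, -5.6]
finger_gap: 0.0358
finger_force: 15.0
```

Request:
{"method": "step_arm", "body": {"rows": [{"travel":[0,0,0],"angular":[0,0,-8],"gripper":1},{"travel":[0,0,0],"angular":[0,0,-8],"gripper":1},{"travel":[0,0,0],"angular":[0,0,-8],"gripper":1},{"travel":[0,0,0],"angular":[0,0,-8],"gripper":1},{"travel":[0,0,0],"angular":[0,0,-8],"gripper":1},{"travel":[0,0,0],"angular":[0,0,0],"gripper":1}]}}

```text
t: 20.2
position: [0.5622, 0.204, 0.0859]
tool_rot: [0.174, 0.985, 0.001, 0.001]
force: [1.7, 1.6, -5.4]
finger_gap: 0.0359
finger_force: 15.0
```

Request:
{"method": "step_arm", "body": {"rows": [{"travel":[0,0,0],"angular":[0,0,0],"gripper":0},{"travel":[0,0,0],"angular":[0,0,0],"gripper":-0.2},{"travel":[0,0,25],"angular":[0,0,0],"gripper":-0.3},{"travel":[0,0,25],"angular":[0,0,5],"gripper":-0.2},{"travel":[-38,-1.1,0],"angular":[0,0,7.5],"gripper":0.1},{"travel":[-38,-1.1,0],"angular":[0,0,7.5],"gripper":0.1},{"travel":[0,0,-45],"angular":[0,0,0],"gripper":0.1},{"travel":[0,0,-40],"angular":[0,0,0],"gripper":0.1},{"travel":[0,0,-15],"angular":[0,0,0],"gripper":0.1},{"travel":[0,0,0],"angular":[0,0,0],"gripper":1},{"travel":[0,0,0],"angular":[0,0,0],"gripper":1},{"travel":[0,0,0],"angular":[0,0,0],"gripper":1},{"travel":[0,0,0],"angular":[0,0,0],"gripper":1}], "grip_force": 10}}

```text
t: 21.5
position: [0.4869, 0.2018, 0.0367]
tool_rot: [-0.0, 1.0, 0.0, 0.001]
force: [0.1, -1.0, 2.8]
finger_gap: 0.0137
finger_force: 10.0
```

Request:
{"method": "step_arm", "body": {"rows": [{"travel":[-2,0,0],"angular":[0,0,0],"gripper":1},{"travel":[-2,0,0],"angular":[0,0,0],"gripper":1},{"travel":[0,0,0],"angular":[0,0,0],"gripper":1}]}}

```text
t: 21.8
position: [0.484, 0.2022, 0.0366]
tool_rot: [-0.001, 1.0, 0.001, 0.002]
force: [5.4, -0.6, 6.4]
finger_gap: 0.0136
finger_force: 10.0
```

Request:
{"method": "step_arm", "body": {"rows": [{"travel":[2,0,0],"angular":[0,0,0],"gripper":1},{"travel":[2,0,0],"angular":[0,0,0],"gripper":1},{"travel":[0,0,0],"angular":[0,0,0],"gripper":1}]}}

```text
t: 22.1
position: [0.4848, 0.202, 0.0362]
tool_rot: [-0.0, 1.0, 0.0, -0.001]
force: [-5.6, 3.9, 12.0]
finger_gap: 0.014
finger_force: 10.0
```

Request:
{"method": "step_arm", "body": {"rows": [{"travel":[0,0,1],"angular":[0,0,0],"gripper":1},{"travel":[-2,0,0],"angular":[0,0,0],"gripper":1},{"travel":[-2,0,0],"angular":[0,0,0],"gripper":1},{"travel":[0,0,0],"angular":[0,0,0],"gripper":1}]}}

```text
t: 22.5
position: [0.4817, 0.2014, 0.0362]
tool_rot: [-0.0, 1.0, 0.0, 0.0]
force: [1.6, 2.0, -0.4]
finger_gap: 0.0136
finger_force: 10.0
```

Request:
{"method": "step_arm", "body": {"rows": [{"travel":[2,0,0],"angular":[0,0,0],"gripper":1},{"travel":[2,0,0],"angular":[0,0,0],"gripper":1},{"travel":[0,0,0],"angular":[0,0,0],"gripper":1}]}}

```text
t: 22.8
position: [0.4836, 0.2009, 0.0361]
tool_rot: [-0.0, 1.0, -0.001, -0.002]
force: [-6.1, 0.8, 7.8]
finger_gap: 0.0141
finger_force: 10.0
```

Request:
{"method": "step_arm", "body": {"rows": [{"travel":[0,0,0.7],"angular":[0,0,0],"gripper":1},{"travel":[0,0,0],"angular":[0,0,0],"gripper":1},{"travel":[0,0,0],"angular":[0,0,0],"gripper":1}]}}

```text
t: 23.1
position: [0.4848, 0.201, 0.0364]
tool_rot: [-0.0, 1.0, -0.0, -0.001]
force: [-2.7, -0.5, -3.0]
finger_gap: 0.014
finger_force: 10.0
```

Request:
{"method": "step_arm", "body": {"rows": [{"travel":[-2,0,0],"angular":[0,0,0],"gripper":1},{"travel":[-2,0,0],"angular":[0,0,0],"gripper":1},{"travel":[0,0,0],"angular":[0,0,0],"gripper":1},{"travel":[0,0,0],"angular":[0,0,0],"gripper":1}]}}

```text
t: 23.5
position: [0.4828, 0.2017, 0.0372]
tool_rot: [-0.0, 1.0, 0.0, 0.001]
force: [4.7, -0.2, -3.6]
finger_gap: 0.0137
finger_force: 10.0
```

Request:
{"method": "step_arm", "body": {"rows": [{"travel":[-2,0,0],"angular":[0,0,0],"gripper":1},{"travel":[0,0,0],"angular":[0,0,0],"gripper":1}]}}

```text
t: 23.7
position: [0.4799, 0.2016, 0.037]
tool_rot: [-0.001, 1.0, 0.0, 0.0]
force: [3.5, 0.7, -2.9]
finger_gap: 0.0137
finger_force: 10.0
```

Request:
{"method": "step_arm", "body": {"rows": [{"travel":[2,0,0],"angular":[0,0,0],"gripper":1},{"travel":[2,0,0],"angular":[0,0,0],"gripper":1},{"travel":[2,0,0],"angular":[0,0,0],"gripper":1},{"travel":[0,0,0],"angular":[0,0,0],"gripper":1}]}}

```text
t: 24.1
position: [0.485, 0.2011, 0.0366]
tool_rot: [-0.0, 1.0, -0.0, -0.001]
force: [-4.4, -0.1, -1.6]
finger_gap: 0.0136
finger_force: 10.0
```

Request:
{"method": "step_arm", "body": {"rows": [{"travel":[-2,0,-0.3],"angular":[0,0,0],"gripper":1},{"travel":[-2,0,0],"angular":[0,0,0],"gripper":1},{"travel":[-2,0,0],"angular":[0,0,0],"gripper":1},{"travel":[0,0,0],"angular":[0,0,0],"gripper":1}]}}

```text
t: 24.5
position: [0.4802, 0.2017, 0.0368]
tool_rot: [-0.0, 1.0, 0.0, 0.001]
force: [2.4, -0.3, -3.3]
finger_gap: 0.0139
finger_force: 10.0
```

Request:
{"method": "step_arm", "body": {"rows": [{"travel":[2,0,0],"angular":[0,0,0],"gripper":1},{"travel":[2,0,0],"angular":[0,0,0],"gripper":1},{"travel":[2,0,0],"angular":[0,0,0],"gripper":1},{"travel":[0,0,0],"angular":[0,0,0],"gripper":1}]}}

```text
t: 24.9
position: [0.4854, 0.2012, 0.0364]
tool_rot: [-0.0, 1.0, -0.0, -0.0]
force: [-3.3, -0.6, -1.0]
finger_gap: 0.0138
finger_force: 10.0
```

Request:
{"method": "step_arm", "body": {"rows": [{"travel":[1,0,0],"angular":[0,0,0],"gripper":1},{"travel":[0,0,0],"angular":[0,0,0],"gripper":1}]}}

```text
t: 25.1
position: [0.4866, 0.2013, 0.0365]
tool_rot: [-0.0, 1.0, -0.0, -0.0]
force: [-1.8, -1.0, -1.8]
finger_gap: 0.0144
finger_force: 10.0
```

Request:
{"method": "step_arm", "body": {"rows": [{"travel":[0,0,-0.3],"angular":[0,0,0],"gripper":1},{"travel":[-2,0,0],"angular":[0,0,0],"gripper":1},{"travel":[-2,0,0],"angular":[0,0,0],"gripper":1},{"travel":[-2,0,0],"angular":[0,0,0],"gripper":1},{"travel":[0,0,0],"angular":[0,0,0],"gripper":1}]}}

```text
t: 25.6
position: [0.4811, 0.2017, 0.0365]
tool_rot: [-0.001, 1.0, 0.0, 0.001]
force: [1.2, 0.1, -1.7]
finger_gap: 0.0136
finger_force: 10.0
```

Request:
{"method": "step_arm", "body": {"rows": [{"travel":[-1,0,0],"angular":[0,0,0],"gripper":1},{"travel":[0,0,0],"angular":[0,0,0],"gripper":1}]}}

```text
t: 25.8
position: [0.48, 0.2016, 0.0364]
tool_rot: [-0.001, 1.0, 0.0, 0.0]
force: [3.4, -0.0, -2.1]
finger_gap: 0.014
finger_force: 10.0
```

Request:
{"method": "step_arm", "body": {"rows": [{"travel":[2,0,0],"angular":[0,0,0],"gripper":1},{"travel":[2,0,0],"angular":[0,0,0],"gripper":1},{"travel":[2,0,0],"angular":[0,0,0],"gripper":1},{"travel":[0,0,0],"angular":[0,0,0],"gripper":1}]}}

```text
t: 26.2
position: [0.4841, 0.201, 0.0362]
tool_rot: [-0.0, 1.0, -0.001, -0.002]
force: [-5.3, -0.0, 4.9]
finger_gap: 0.0139
finger_force: 10.0
```

Request:
{"method": "step_arm", "body": {"rows": [{"travel":[1,0,0],"angular":[0,0,0],"gripper":1},{"travel":[0,0,0],"angular":[0,0,0],"gripper":1}]}}

```text
t: 26.4
position: [0.485, 0.201, 0.0362]
tool_rot: [-0.0, 1.0, -0.001, -0.002]
force: [-5.2, -0.5, 4.5]
finger_gap: 0.0142
finger_force: 10.0
```

Light drag has started, at about 3 N of pull. I'll turn 8° more to sit near mid-window, then re-test.

Request:
{"method": "step_arm", "body": {"rows": [{"travel":[0,0,0.4],"angular":[0,0,0],"gripper":1},{"travel":[0,0,0],"angular":[0,0,0],"gripper":0.1},{"travel":[0,0,0],"angular":[0,0,0],"gripper":0.1},{"travel":[0,0,30],"angular":[0,0,0],"gripper":-0.3},{"travel":[0,0,45],"angular":[0,0,4],"gripper":-0.4},{"travel":[0,0,25],"angular":[0,0,0],"gripper":-0.4},{"travel":[38,1.1,0],"angular":[0,0,0],"gripper":-0.4},{"travel":[38,1.1,0],"angular":[0,0,0],"gripper":-0.4},{"travel":[0,0,-25],"angular":[0,0,0],"gripper":-0.4},{"travel":[0,0,-25],"angular":[0,0,0],"gripper":-0.2},{"travel":[0,0,0],"angular":[0,0,0],"gripper":1},{"travel":[0,0,0],"angular":[0,0,0],"gripper":1},{"travel":[0,0,0],"angular":[0,0,0],"gripper":1},{"travel":[0,0,0],"angular":[0,0,0],"gripper":1}], "grip_force": 15}}

```text
t: 27.8
position: [0.5633, 0.2035, 0.0876]
tool_rot: [-0.035, 0.999, 0.0, 0.001]
force: [1.3, -1.9, -2.7]
finger_gap: 0.0355
finger_force: 15.0
```

Request:
{"method": "step_arm", "body": {"rows": [{"travel":[0,0,0],"angular":[0,0,-4],"gripper":1},{"travel":[0,0,0],"angular":[0,0,-4],"gripper":1},{"travel":[0,0,0],"angular":[0,0,0],"gripper":1},{"travel":[0,0,0],"angular":[0,0,0],"gripper":1}]}}

```text
t: 28.2
position: [0.5633, 0.2036, 0.0876]
tool_rot: [0.034, 0.999, 0.0, 0.001]
force: [0.1, -2.9, 1.4]
finger_gap: 0.0356
finger_force: 15.0
```

Request:
{"method": "step_arm", "body": {"rows": [{"travel":[0,0,0],"angular":[0,0,0],"gripper":0},{"travel":[0,0,0],"angular":[0,0,0],"gripper":-0.2},{"travel":[0,0,25],"angular":[0,0,0],"gripper":-0.3},{"travel":[0,0,25],"angular":[0,0,4],"gripper":-0.2},{"travel":[-38,-1.1,0],"angular":[0,0,0],"gripper":0.1},{"travel":[-38,-1.1,0],"angular":[0,0,0],"gripper":0.1},{"travel":[0,0,-45],"angular":[0,0,0],"gripper":0.1},{"travel":[0,0,-40],"angular":[0,0,0],"gripper":0.1},{"travel":[0,0,-14],"angular":[0,0,0],"gripper":0.1},{"travel":[0,0,0],"angular":[0,0,0],"gripper":0.1},{"travel":[0,0,0],"angular":[0,0,0],"gripper":0.1},{"travel":[0,0,0],"angular":[0,0,0],"gripper":1},{"travel":[0,0,0],"angular":[0,0,0],"gripper":1},{"travel":[0,0,0],"angular":[0,0,0],"gripper":1},{"travel":[0,0,0],"angular":[0,0,0],"gripper":1}], "grip_force": 10}}

```text
t: 29.7
position: [0.4872, 0.2015, 0.0385]
tool_rot: [-0.0, 1.0, 0.0, 0.001]
force: [-1.8, 0.1, 5.5]
finger_gap: 0.0143
finger_force: 10.0
```

Request:
{"method": "step_arm", "body": {"rows": [{"travel":[-2,0,0],"angular":[0,0,0],"gripper":1},{"travel":[-2,0,0],"angular":[0,0,0],"gripper":1},{"travel":[0,0,0],"angular":[0,0,0],"gripper":1}]}}

```text
t: 30.0
position: [0.4846, 0.2019, 0.0384]
tool_rot: [-0.001, 1.0, 0.001, 0.002]
force: [5.3, -0.7, 1.7]
finger_gap: 0.0138
finger_force: 10.0
```

Request:
{"method": "step_arm", "body": {"rows": [{"travel":[-1,0,0],"angular":[0,0,0],"gripper":1},{"travel":[0,0,0],"angular":[0,0,0],"gripper":1}]}}

```text
t: 30.2
position: [0.4838, 0.202, 0.0384]
tool_rot: [-0.001, 1.0, 0.001, 0.002]
force: [5.1, -1.1, 1.3]
finger_gap: 0.0143
finger_force: 10.0
```

The pull is about 5 N with 1.4 N of my own down-load, so the pressing force is about 3 N. I'll let go, clear off and verify.

Request:
{"method": "step_arm", "body": {"rows": [{"travel":[0.8,0,0],"angular":[0,0,0],"gripper":1},{"travel":[0,0,0],"angular":[0,0,0],"gripper":0.4},{"travel":[0,0,0],"angular":[0,0,0],"gripper":0.1},{"travel":[0,0,10],"angular":[0,0,0],"gripper":0.1},{"travel":[0,0,40],"angular":[0,0,0],"gripper":-0.3},{"travel":[0,0,45],"angular":[0,0,0],"gripper":-0.3},{"travel":[30,0,30],"angular":[0,0,0],"gripper":-0.3},{"travel":[30,0,0],"angular":[0,0,0],"gripper":-0.3},{"travel":[0,0,0],"angular":[0,0,0],"gripper":-0.3},{"travel":[0,0,0],"angular":[0,0,0],"gripper":-0.3}]}}

```text
t: 31.2
position: [0.5418, 0.2011, 0.1626]
tool_rot: [-0.0, 1.0, -0.0, -0.001]
force: [-0.6, -0.6, -1.1]
finger_gap: 0.057
finger_force: 0.0
```

Run:
```python
from h import *
st()
p,d,K,T=cap('wrist'); cv2.imwrite('pics/w5.png',p[...,::-1])
O,D=wrays(p,K,T); hsv=cv2.cvtColor(p,cv2.COLOR_RGB2HSV)
W=onplane(O,D,.050)
m=(hsv[...,1]>90)&(hsv[...,2]<115)&(abs(W[...,0]-.485)<.05)&(abs(W[...,1]-.2)<.03)
k,l,s,c=cv2.connectedComponentsWithStats(m.astype(np.uint8))
for i in range(1,k):
    if s[i,4]>80: r=cv2.minAreaRect(W[l==i][:,:2].astype(np.float32)); print(s[i],np.round(r[0],4),np.round(r[1],4),r[2])
```

```text
t 31.2 pos [0.5418 0.2011 0.1626] yaw(y) 90.02 z [-0.001 -0.    -1.   ] F [-0.62 -0.63 -1.09] gap 0.057 ff 0.0 q [ 0.33  0.43  1.78  0.    0.93 -1.24]
[252  89  15  61 738] [0.4788 0.2018] [0.0127 0.0557] 89.86357116699219
```

View pics/w5.png

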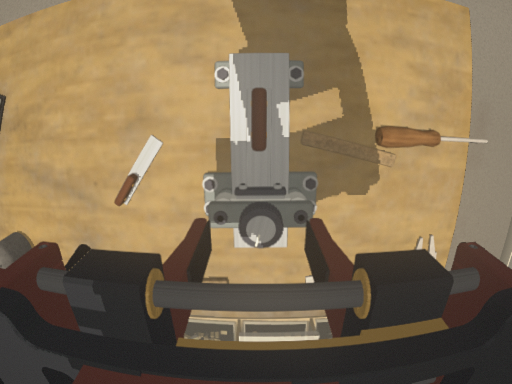

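The wrist view shows the gauge's grip at (259,119), straight and centred on the table, its tip about 17 mm past the knob axis. It slid along with the pull, so the drag reading was real and the pads did not slip. The arm is clear of everything. I'm handing in.

```bash
python3 -c "
from h import *
print(job_done())"
```

```text
the job is handed in; nothing more can be done
None
```

I've handed the job in, with no verdict shown: the 4 mm gauge is left lying flat under the scraper, its tip about 28 mm past the edge, and it slid under a pull of about 5 N, which puts the pressing force at roughly 3 N.

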